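# Load the kiln box along the washed lane

### The job

Using only the fingertips, push the pale kiln box gently down the lane between the two white rails until its leading end rests against the steel stop at the far end of the lane. The box stands out of line before the lane, so nudge it straight and central first: the rails are freshly coated with kiln wash, and neither the box nor the robot may touch either of them. Slide the box, never lift or tip it, do not touch the glass pieces on its lid, do not disturb the other things on the bench, and move the hand clear when it is home.

Things in the scene. Friction and masses are not known exactly. Their poses are not given: they have to be found in the camera images.
- lane: Fixed lane: a flat dark steel slab 240 (x) by 520 (y) by 12 mm thick on the bench; origin at the centre of its underside. The lane runs along its y axis and the box is pushed towards -y. Clear width between the rails 124 mm (inner faces at x = -62 and +62 mm). The rails run from the open mouth at y = +40 mm to y = -210 mm; from y = +40 to +260 mm the slab is open, without rails.
- rail_near: White rail on the lane's -x side, 10 mm thick (x), 250 mm long (y), standing 28 mm above the slab, fixed; origin at the centre of its underside. Must not be touched.
- rail_far: White rail on the lane's +x side, otherwise like rail_near. Must not be touched.
- stop_face (a point): Centre of the face of the fixed steel stop that the box comes to rest against (lane x = 0, y = -220 mm, 15 mm above the slab); the stop is 104 mm wide, 10 mm thick and 30 mm high. Same axes as the lane.
- box: Loose pale closed box with upright sides: 96 wide (x), 120 long (y), 38 mm high, 0.34 to 0.63 kg; slides with friction, stays where left. Origin: centre of its underside. Starts on the open slab before the mouth, up to 30 mm off the centre line and up to 14 degrees askew; its -y end leads. Home: -y end against the stop, origin 60 mm from the stop's face.
- glass: Three small glass pieces fixed in a row along x across the middle of the box's lid, each 23 mm across and 18 mm high, so their tops are 56 mm above the slab; the row is 80 mm long; origin at the middle of the row on the lid. Must not be touched.
- jar: Loose small amber glass jar, 36 mm across and 42 mm high, standing on the slab outside the +x rail; origin at the centre of its underside. Leave alone.
- paddle: Loose dark flat paddle with a round wooden handle, 50 by 210 by 14 mm, lying on the bench beyond the slab's +x edge; origin on its underside, 20 mm behind the head's rear edge, along the handle. Leave alone.
- mandrels: Loose wooden block 45 by 80 by 30 mm holding four thin upright steel pins with glass beads, 72 mm high in all, on the bench beyond the slab's +x edge; origin at the centre of its underside. Leave alone.
Mind the look-alikes: they are no part of the job. What is meant by the box is not blue or orange, and is the smaller of those in its own colour.

How it is judged (in metres and radians):
On the way:
1. the box has entered the lane between the rails, standing on the slab (y of box in the frame of lane below 0.06 m and x of box in the frame of lane between -0.015 and 0.015 m and height (world z) of box below 0.017 m), for 0.1 s.
At the end, for the whole second after the job is handed in: The box stands flat and still on the slab between the rails, its leading end within 6 mm of the steel stop, straight with the lane within 0.06 rad and touching neither rail (y of box in the frame of lane between -0.165 and -0.154 m and x of box in the frame of lane between -0.014 and 0.014 m and angle between the y axis of box and the y axis of lane, either way round below 0.06 rad and angle between box's own z axis and vertical below 0.05 rad and height (world z) of box between 0.008 and 0.016 m and linear speed of box below 0.01 m/s).
It fails at once if the box or the robot touched a rail (contact force between any of box, the fingers, the arm and rail_near above 0.2 N or contact force between any of box, the fingers, the arm and rail_far above 0.2 N).
It fails at once if the robot touched the glass on the box (contact force between any of the fingers, the arm and glass above 0.2 N).
It fails at once if the box was lifted or tipped (height (world z) of box above 0.022 m or angle between box's own z axis and vertical above 0.15 rad).
It fails at once if the box was shoved faster than 0.4 m/s (linear speed of box above 0.4 m/s).
It fails at once if another thing on the bench was moved more than 15 mm or tipped (distance of any of jar, paddle, mandrels from where it was at the start of the episode above 0.015 m or angle between any of jar, paddle, mandrels's own z axis and vertical above 0.3 rad).
It also fails if it takes over 64 s, if anything falls off the work surface, if the arm or the gripper's body presses on something with over 40 N, if the wrist force passes 120 N, or if a joint passes its speed limit or range.

### The arm

A 6-joint arm with a two-finger parallel gripper is mounted at the origin on the work surface. World frame = base frame: x ahead of the robot, y to its left, z up, the work surface at z = 0. Lengths are in m, angles in degrees, forces in N, time in s.
With the tool pointing down it reaches from about 0.35 to 0.875 m from the base axis. Payload 4.2 kg.
Tool frame: the origin (TCP) lies midway between the tips of the shut fingers; the grasp point (between the pads) lies 19 mm behind it; z points along the fingers, y is the line along which they close (so a half turn about z gives the same grasp; the last joint's range is limited). The gripper opens to 87 mm and grips with 3 to 60 N. Pads are 19 mm wide; open, the fingers measure 117 mm over their backs; the gripper's body (75 mm by 190 mm) begins 51 mm behind the grasp point.
Start: joints at [-52.563, 22.042, 0.453, 0, -68.411, -14.817], TCP at [0.24, -0.577, 0.223] pointing down, gripper open.
Joint ranges: [-179.83, 179.83], [-69.29, 118.12], [-61.27, 80.66], [-181.25, 117.63], [-171.15, -9.14], [-177.46, 177.46]. Speed limits (degrees/s): [159.86, 159.86, 180, 180, 180, 180].

### API

Orientations are given as [roll, pitch, yaw] about the fixed x, y, z axes, in that order (R = Rz(yaw) Ry(pitch) Rx(roll)).
In Python, from workcell import env gives the robot as it stands. The module is installed in compiled form; this text tells all that it offers. Calls block until the motion is done:
- env.goto(position, orientation): joint-space move of the TCP to a pose.
- env.move_straight(position, rotation=None, rate=0.15, force_limit=None): straight line of the TCP; rotation=None keeps the orientation; rate is the mean speed in m/s. With force_limit (N) it stops when the force on the tool has changed by that much, and returns True; else False.
- env.set_joints(angles): joint-space move.
- env.gripper_to(opening, grasp_force=None): opening from 0.0 (shut) to 1.0 (fully open); grasp_force is the grip in N (None keeps the last); returns when the fingers have stopped.
- env.dwell(seconds).
- env.inverse_kinematics(position, orientation): joint angles nearest the present ones, or None.
- env.read_state(): the state.
- env.grab_frame(name): name is "scene" or "top"; returns a dict with "image" (384x512x3 uint8, blue, green, red), "fx", "fy", "cx", "cy" (pixels), "position" and "orientation" of the camera in the world. Camera axes: x right, y up, looking along -z (the intrinsics and any distortion apply to the point x, -y, -z); pixel columns grow to the right and rows downward; lengths in m; the calibration is good to about 2 mm. A picture is of the moment at which its call begins. There is no depth.
A pose or a line that the arm cannot do raises env.Unreachable and nothing moves.
- env.close_job(): hands the job in; it is judged then, once.
Trained networks look in a picture, given as the dict that the camera call returned (one of the last four; its "shot" number tells which), for a name from the list of things; names that differ only in an ending like _2 or _b are one class to them, and where a whole thing is asked for, a point or a joint stands for the part that bears it (a point fixed in the world has none). Each returns a list of dicts, best first, with "score" (0 to 1); they miss things now and then, are a little off and sometimes report something else, mostly with a low value. They report only what shows in the picture. A call takes as long as a camera call. They do not tell look-alikes from the thing itself.
- env.search_frame(picture, thing): "xyz" ([x, y, z] in m, in world coordinates, good to about 4 mm: the middle of the surface that is visible of it).
- env.trace(picture, thing): "mask" (384x512 bool, what is visible of it).
The state is a dict: "clock": time; "joint_positions": joint angles; "qvel": joint speeds; "joint_torque": joint torques, N m; "position": TCP position; "tool_rot": TCP orientation; "force": force on the tool from outside, world axes, zero at the start; "wrist_torque": the same for the moment, N m; "opening": opening from 0.0 (shut) to 1.0 (fully open); "finger_force": force on a finger pad.
Only numpy, scipy, OpenCV 4.12 (cv2) and the standard library are available. Lean on these libraries where they do the work, as an engineer would, in place of code of your own. Each camera call takes 0.05 s, during which the arm holds its last target. There are 200 camera calls.

## Working session

There is one attempt and no reset: what is moved stays moved. The work goes in short steps, each a Python script; the robot and the scene stay as the last script left them, time stands still between calls to the robot, and variables do not carry over. Pictures are saved under pics/ and viewed, at most 10 in all, crops included, and the job is handed in when it is done.

```bash
mkdir -p pics; python3 - <<'E'
from workcell import env
import cv2
for n in ["scene","top"]:
    p=env.grab_frame(n); cv2.imwrite(f"pics/{n}0.png",p["image"])
    print(n,{k:v for k,v in p.items() if k!="image"})
    for t in ["lane","box","rail_near","rail_far","glass","jar","paddle","mandrels"]:
        print(t,[(round(d["score"],2),[round(float(v),3) for v in d["xyz"]]) for d in env.search_frame(p,t)])
s=env.read_state();print(s["clock"],s["position"],s["tool_rot"])
E
```

```text
scene {'fx': 480.13948567019514, 'fy': 480.13948567019514, 'cx': 249.42142417271612, 'cy': 191.55079041449326, 'position': array([1.54230683, 0.35665707, 0.78890382]), 'orientation': array([54.36616092,  1.02380199, 96.77520601]), 'shot': 1}
lane [(0.84, [0.586, 0.025, 0.009]), (0.42, [0.718, 0.12, 0.016])]
box [(0.85, [0.588, 0.419, 0.039]), (0.72, [0.57, 0.186, 0.047]), (0.68, [0.524, 0.648, 0.056]), (0.6, [0.343, 0.383, 0.052])]
rail_near [(0.57, [0.493, -0.04, 0.033])]
rail_far [(0.91, [0.624, -0.02, 0.033])]
glass [(0.65, [0.506, 0.655, 0.07]), (0.59, [0.32, 0.371, 0.062]), (0.52, [0.549, 0.177, 0.059]), (0.48, [0.575, 0.422, 0.049])]
jar [(0.61, [0.67, -0.086, 0.05])]
paddle [(0.86, [0.718, 0.123, 0.016])]
mandrels [(0.94, [0.728, -0.031, 0.029]), (0.46, [0.717, 0.12, 0.018])]
top {'fx': 409.77044936612765, 'fy': 409.77044936612765, 'cx': 256.6757786989563, 'cy': 193.23059204631397, 'position': array([0.42755006, 0.21953896, 1.42005674]), 'orientation': array([  5.60340529,  -1.08977229, -89.71211436]), 'shot': 2}
lane [(0.69, [0.545, 0.018, 0.009])]
box [(0.97, [0.537, 0.177, 0.05]), (0.91, [0.494, 0.649, 0.055]), (0.9, [0.566, 0.418, 0.035]), (0.7, [0.314, 0.374, 0.05])]
rail_near [(0.59, [0.49, -0.039, 0.038])]
rail_far [(0.51, [0.617, -0.038, 0.042]), (0.17, [0.544, 0.019, 0.008])]
glass [(0.73, [0.313, 0.373, 0.069]), (0.72, [0.538, 0.176, 0.045]), (0.66, [0.491, 0.655, 0.072]), (0.44, [0.567, 0.418, 0.051])]
jar [(0.59, [0.654, -0.093, 0.054])]
paddle [(0.95, [0.716, 0.122, 0.012])]
mandrels [(0.92, [0.713, -0.025, 0.027])]
0.9 [ 0.24040459 -0.57688697  0.22257199] [-1.79998430e+02  2.81810903e-04 -1.57377168e+02]
```

```bash
python3 -c "
import cv2
for n in ['scene','top']:
    cv2.imwrite(f'pics/{n}0b.png',cv2.resize(cv2.imread(f'pics/{n}0.png'),(768,576),interpolation=cv2.INTER_CUBIC))"
```

```text
(no output)
```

View pics/scene0b.png

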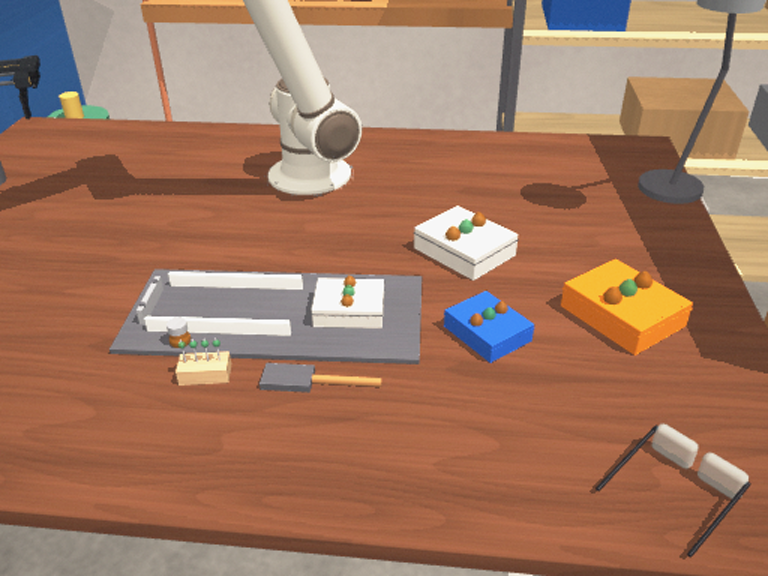

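View pics/top0b.png

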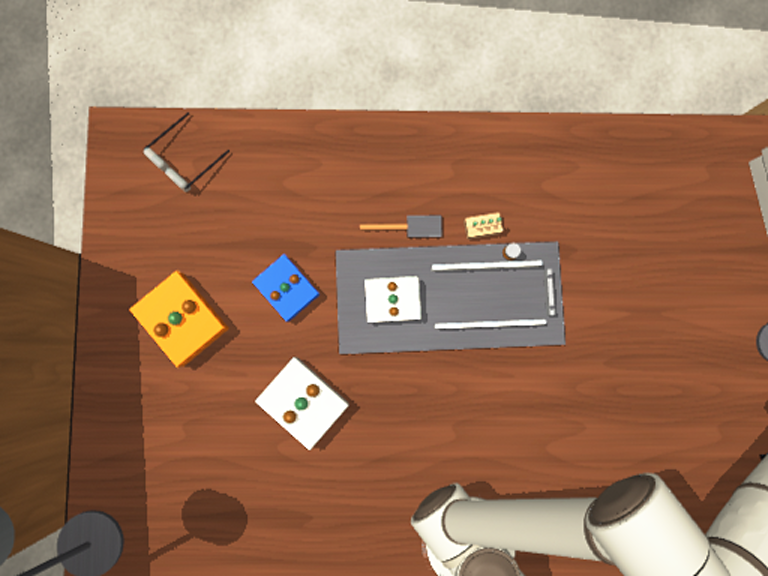

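Candidates, in pixels of the 768x576 top view: white on the slab (392,298), white (302,403), blue (286,287) and orange (178,318). The one meant is the smaller of the two whites, so the one on the slab before the lane mouth. I'll confirm that in a crop and fit the poses by silhouette.

```bash
cat > vis.py <<'E'
import numpy as np, cv2
from scipy.optimize import minimize
from scipy.spatial.transform import Rotation as R
S=4
def proj(p,X):
    c=(np.atleast_2d(X)-p["position"])@R.from_euler("xyz",p["orientation"],degrees=True).as_matrix()
    return np.c_[p["cx"]+p["fx"]*c[:,0]/-c[:,2], p["cy"]+p["fy"]*-c[:,1]/-c[:,2]]
def cub(cx,cy,z0,w,l,h):
    return np.array([[cx+a*w/2,cy+b*l/2,z0+c*h] for a in(-1,1) for b in(-1,1) for c in(0,1)])
def place(pose,X):
    x,y,a=pose; c,s=np.cos(a),np.sin(a)
    return np.c_[x+c*X[:,0]-s*X[:,1], y+s*X[:,0]+c*X[:,1], X[:,2]]
def render(p,pose,parts,roi):
    u0,v0,u1,v1=roi; im=np.zeros(((v1-v0)*S,(u1-u0)*S),np.uint8)
    for X in parts:
        q=(proj(p,place(pose,X))-[u0-.5,v0-.5])*S-.5
        cv2.fillConvexPoly(im,cv2.convexHull(np.round(q*16).astype(np.int32)),255,shift=4)
    return cv2.resize(im,(u1-u0,v1-v0),interpolation=cv2.INTER_AREA)/255.
RAILS=[cub(s*67,-85,12,10,250,28)/1e3 for s in(-1,1)]
SLAB=[cub(0,0,0,240,520,12)/1e3]
BOX=[cub(0,0,12,96,120,38)/1e3]
def fit(p,target,parts,guess,roi):
    u0,v0,u1,v1=roi; t=target[v0:v1,u0:u1]
    f=lambda d:np.mean((render(p,d,parts,roi)-t)**2)
    best=None
    g=np.array(guess,float)
    for k in range(3):
        st=[.01,.01,.08] if k==0 else [.003,.003,.02]
        r=minimize(f,g,method="Nelder-Mead",options=dict(initial_simplex=np.vstack([g]+[g+np.eye(3)[i]*st[i]*(-1)**k for i in range(3)]),xatol=1e-5,fatol=1e-8,maxiter=300))
        g=r.x
    return g,r.fun
def soft_white(p,lo,hi):
    m=p["image"].min(2).astype(float)   # white: min channel high
    return np.clip((m-lo)/(hi-lo),0,1)
def roi_of(p,pose,parts,pad=8):
    q=np.vstack([proj(p,place(pose,X)) for X in parts])
    a=np.floor(q.min(0)-pad).astype(int); b=np.ceil(q.max(0)+pad).astype(int)
    return max(a[0],0),max(a[1],0),min(b[0],512),min(b[1],384)
E
python3 - <<'E'
from workcell import env
from vis import *
out=[]
for n in ["top","scene"]:
    p=env.grab_frame(n); np.save(f"{n}.npy",p,allow_pickle=True)
    im=p["image"].min(2)
    b=env.search_frame(p,"box")
    for d in ["box"]:
        for k in env.trace(p,d): 
            m=k["mask"]; c=[round(float(v)) for v in np.array(np.nonzero(m)).mean(1)[::-1]]
            print(n,c,m.sum(),k["score"])
    g=(.554,.02,0)
    for u in np.vstack([proj(p,place(g,X)) for X in RAILS[:1]])[:2]: print(u)
    x=proj(p,[.55,.02,.012])[0].astype(int); print("slab",p["image"][x[1],x[0]])
    x=proj(p,[.54,.21,.05])[0].astype(int); print("box",p["image"][x[1],x[0]])
    x0,y0,x1,y1=roi_of(p,g,SLAB,16)
    c=p["image"][y0:y1,x0:x1]; out.append(cv2.resize(c,(780,int(780*c.shape[0]/c.shape[1])),interpolation=cv2.INTER_CUBIC)[:290])
cv2.imwrite("pics/crop.png",np.vstack(out)); print(np.vstack(out).shape)
E
```

```text
top [119, 212] 2241 0.89
top [190, 192] 1072 0.84
top [201, 268] 1989 0.81
top [261, 200] 1030 0.7
[367.65798497 218.17725078]
[370.04622655 217.87059056]
slab [130 129 132]
box [252 255 254]
scene [417, 203] 3473 0.85
scene [325, 217] 1777 0.68
scene [232, 202] 1500 0.58
scene [310, 161] 2138 0.57
[107.39124044 186.76816023]
[105.49560235 178.61039308]
slab [141 138 141]
box [247 247 247]
(580, 780, 3)
```

View pics/crop.png

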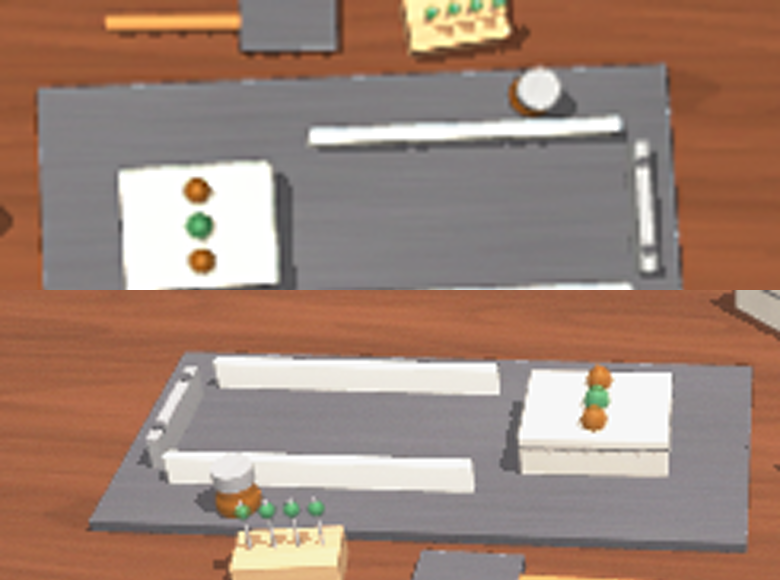

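The crop confirms it. The white box at top (261,200), with a mask of 1030 px against 1989 px for the other white, stands askew on the slab before the mouth. Next come the pose fits.

```bash
cat >> vis.py <<'E'
def fit_box(p,guess):
    r=roi_of(p,guess,BOX,6); t=soft_white(p,150,240)
    bright=(t>.3).astype(np.uint8)
    pred=np.zeros(t.shape,np.uint8); 
    pred[r[1]:r[3],r[0]:r[2]]=render(p,guess,BOX,r)>.5
    k=np.ones((3,3),np.uint8)
    inner=cv2.erode(pred,k,iterations=4); t=np.where(inner>0,1,t)  # glass holes
    return fit(p,t,BOX,guess,r)
E
python3 - <<'E'
from vis import *
for n in ["top","scene"]:
    p=np.load(n+".npy",allow_pickle=True).item()
    hsv=cv2.cvtColor(p["image"],cv2.COLOR_BGR2HSV)
    # slab
    m=(hsv[...,1]<70).astype(np.uint8); g=(.554,.02,0.03)
    r=roi_of(p,g,SLAB,10); mm=np.zeros_like(m); mm[r[1]:r[3],r[0]:r[2]]=m[r[1]:r[3],r[0]:r[2]]
    nl,lab,st,_=cv2.connectedComponentsWithStats(mm); L=(lab==1+np.argmax(st[1:,4])).astype(np.uint8)
    L=cv2.morphologyEx(L,cv2.MORPH_CLOSE,np.ones((15,15),np.uint8)) if n=="top" else L
    sl,e=fit(p,L.astype(float),SLAB,g,r); print(n,"slab",sl.round(4),e)
    # rails
    t=soft_white(p,150,240)
    J=place(sl,np.array([[.1,-.13,.045]])); 
    g=sl; r=roi_of(p,g,RAILS,5)
    # drop anything far from the predicted rails (stop, box, jar)
    pr=np.zeros(t.shape,np.uint8); pr[r[1]:r[3],r[0]:r[2]]=render(p,g,RAILS,r)>.3
    t2=t*cv2.dilate(pr,np.ones((7,7)))
    ra,e=fit(p,t2,RAILS,g,r); print(n,"rails",ra.round(4),e)
    b,e=fit_box(p,(.54,.18,.05)); b,e=fit_box(p,b); print(n,"box",b.round(4),e)
    c,s=np.cos(ra[2]),np.sin(ra[2]); d=b[:2]-ra[:2]
    print("box in lane",(c*d[0]+s*d[1]).round(4),(-s*d[0]+c*d[1]).round(4),np.degrees(b[2]-ra[2]).round(2))
E
```

```text
top slab [0.5514 0.0448 0.048 ] 0.0032502857846665456
top rails [0.5528 0.045  0.0482] 0.010037503737232518
top box [0.5437 0.1787 0.07  ] 0.008717971225321338
box in lane -0.0026 0.134 1.25
scene slab [0.55   0.0458 0.0482] 0.03804051808503843
scene rails [0.5502 0.0456 0.0427] 0.025137977129139125
scene box [0.5385 0.1781 0.0906] 0.041649969717893046
box in lane -0.006 0.1329 2.75
```

Lane pose is about (0.5515, 0.0452, 2.75°). The box lies 3–6 mm off to -x, about 1–3° askew. I'll straighten it first with a short two-finger push on the open slab, then look again.

```bash
cat > rob.py <<'E'
from workcell import env
from vis import *
LANE=(0.5515,0.0452,0.048)
YAW=np.degrees(LANE[2])-90
def W(x,y,z): return place(LANE,np.array([[x,y,z]]))[0]
def look(guess_lane,name):
    """box pose in the lane frame, seen from the top camera; guess (x,y)"""
    p=env.grab_frame("top"); cv2.imwrite(f"pics/{name}.png",p["image"])
    g=(*W(*guess_lane,0)[:2],LANE[2])
    for _ in range(2): g,e=fit_box(p,g)
    c,s=np.cos(LANE[2]),np.sin(LANE[2]); d=g[:2]-np.array(LANE[:2])
    print("box in lane",(c*d[0]+s*d[1]).round(4),(-s*d[0]+c*d[1]).round(4),np.degrees(g[2]-LANE[2]).round(2),"err",round(e,4))
    return p
def st():
    s=env.read_state(); d=s["position"]-np.array([*LANE[:2],0]); c,k=np.cos(LANE[2]),np.sin(LANE[2])
    print("t",round(s["clock"],2),"tcp lane",(c*d[0]+k*d[1]).round(4),(-k*d[0]+c*d[1]).round(4),d[2].round(4),"F",np.round(s["force"],1),"op",round(s["opening"],2))
E
python3 - <<'E'
from rob import *
print([env.inverse_kinematics(W(-.003,y,z),[180,0,YAW]) is not None for y,z in((.235,.2),(.235,.03),(-.09,.03),(-.09,.15))])
env.goto(W(-.003,.235,.16),[180,0,YAW])
env.gripper_to(0.6); st()
env.move_straight(W(-.003,.235,.028),rate=.08); st()
env.move_straight(W(-.003,.183,.028),rate=.04); st()
p=look((-.003,.114),"a1")
cv2.imwrite("pics/a1c.png",cv2.resize(p["image"][120:270,190:410],(770,525),interpolation=cv2.INTER_CUBIC))
E
```

```text
[True, True, True, True]
t 5.25 tcp lane -0.003 0.235 0.16 F [-0.4  0.1  0.2] op 0.61
t 7.05 tcp lane -0.0027 0.2352 0.0285 F [-0.5 -0.9  0.3] op 0.6
t 8.5 tcp lane -0.003 0.183 0.028 F [0.9 1.2 0.9] op 0.6
box in lane -0.0029 0.1063 3.27 err 0.1316
```

View pics/a1c.png

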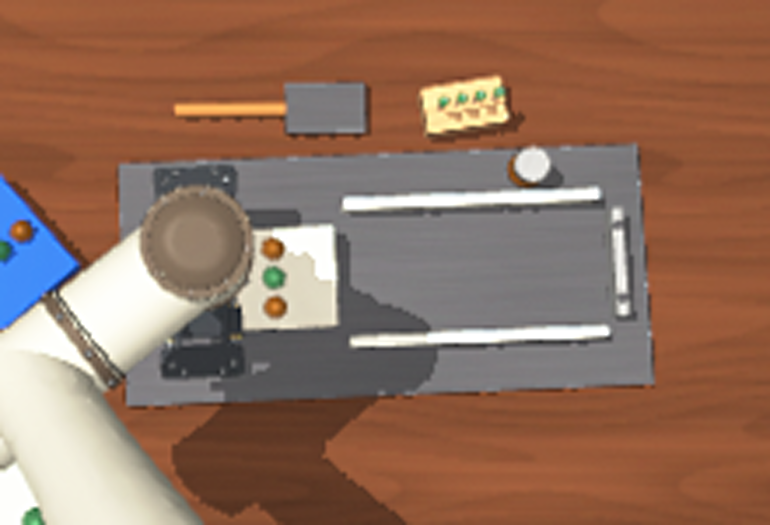

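The picture shows the gripper behind the box, with its front face near crop (335,275) roughly square to the lane. The arm and its shadow spoil the fit, so I'll back off for a clean view.

```bash
python3 - <<'E'
from rob import *
env.move_straight(W(-.003,.225,.028),rate=.1)
env.move_straight(W(-.003,.235,.15),rate=.2)
env.goto(W(-.12,.42,.2),[180,0,YAW]); st()
p=look((-.003,.112),"a2")
r=RAILS
t=soft_white(p,150,240); g=np.array(LANE); ro=roi_of(p,g,r,5)
pr=np.zeros(t.shape,np.uint8); pr[ro[1]:ro[3],ro[0]:ro[2]]=render(p,g,r,ro)>.3
print("rails",fit(p,t*cv2.dilate(pr,np.ones((7,7))),r,g,ro))
c=p["image"].copy()
c=cv2.resize(c[120:270,190:410],(770,525),interpolation=cv2.INTER_CUBIC); cv2.imwrite("pics/a2c.png",c)
E
```

```text
t 10.78 tcp lane -0.1199 0.4189 0.1989 F [-0.4 -0.6 -0. ] op 0.6
box in lane -0.0021 0.1124 0.41 err 0.0225
rails (array([0.55272403, 0.04417922, 0.04765779]), np.float64(0.011211843558477062))
```

View pics/a2c.png

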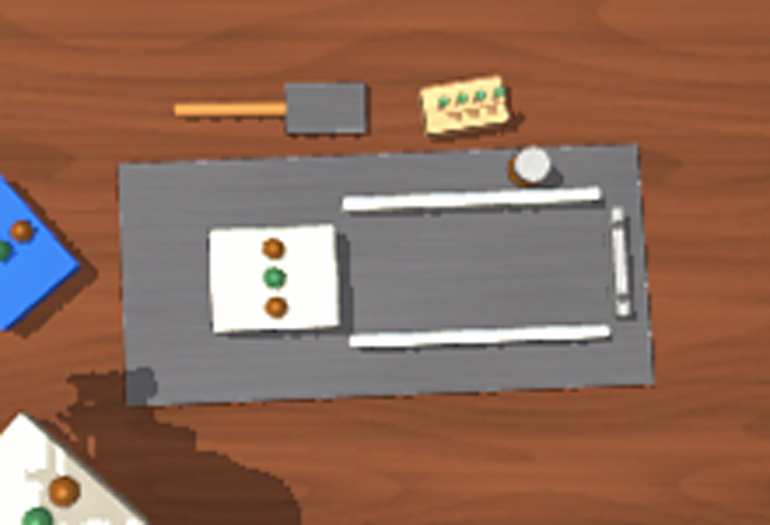

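The box is now straight (0.4°) at lane (-0.002, 0.112), and the mouth is clear around it. I'll push on to the mouth with a slight +x drift, then check from the scene camera.

```bash
python3 - <<'E'
from rob import *
env.goto(W(-.003,.222,.15),[180,0,YAW])
env.move_straight(W(-.003,.22,.028),rate=.12)
env.move_straight(W(-.003,.186,.028),rate=.06)
env.move_straight(W(-.0005,.125,.028),rate=.05); st()
p=env.grab_frame("scene")
cv2.imwrite("pics/b1.png",cv2.resize(p["image"][160:250,60:300],(790,296),interpolation=cv2.INTER_CUBIC))
g=np.array([*W(-.001,.054,0)[:2],LANE[2]]); g,e=fit_box(p,g); print(g,e,W(0,.054,0))
E
```

```text
t 15.02 tcp lane -0.0007 0.1248 0.028 F [-0.4 -0.4 -0.5] op 0.6
[0.54906485 0.0923798  0.18342071] 0.12679872409082943 [0.548909  0.0991378 0.       ]
```

View pics/b1.png

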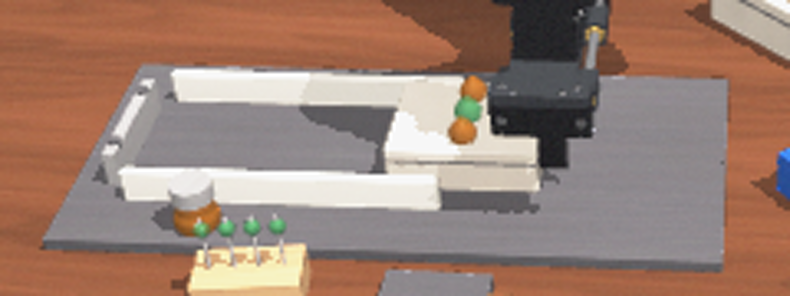

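The box's leading end is just inside the mouth with a gap on both sides, and the gripper is clear of the glass. I'll take one clean top look before committing, then push home under a force limit.

```bash
python3 - <<'E'
from rob import *
env.move_straight(W(-.0005,.16,.028),rate=.1)
env.move_straight(W(-.0005,.18,.15),rate=.2)
env.goto(W(-.12,.42,.2),[180,0,YAW]); st()
p=look((-.001,.054),"b2")
cv2.imwrite("pics/b2c.png",cv2.resize(p["image"][160:240,255:390],(790,468),interpolation=cv2.INTER_CUBIC))
E
```

```text
t 17.39 tcp lane -0.1197 0.4189 0.1991 F [ 0.4  0.6 -0.4] op 0.6
box in lane -0.0002 0.0533 0.1 err 0.0747
```

View pics/b2c.png

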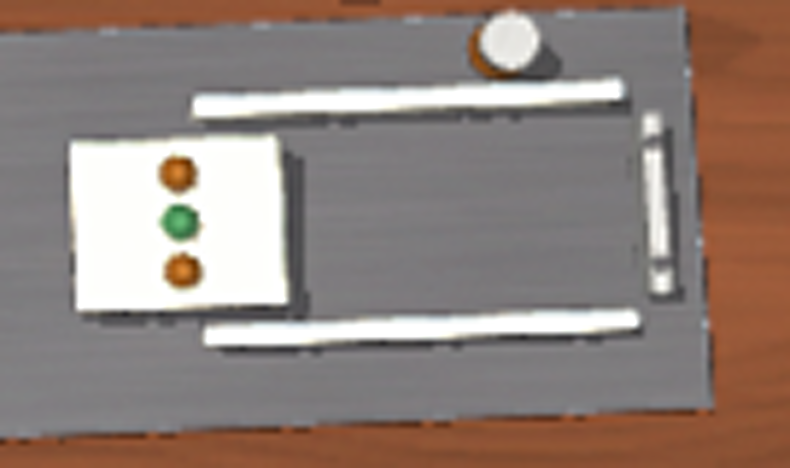

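In the crop the gaps are about 21 px to the upper rail and 16 px to the lower one (about 12 and 10 mm with parallax), so the box is straight and central. Pushing home.

```bash
python3 - <<'E'
from rob import *
env.goto(W(0,.17,.15),[180,0,YAW])
env.move_straight(W(0,.165,.028),rate=.12)
env.move_straight(W(0,.127,.028),rate=.06)
env.move_straight(W(.001,-.07,.028),rate=.06); st()
hit=env.move_straight(W(.001,-.096,.028),rate=.015,force_limit=6); print("hit",hit); st()
env.move_straight(W(.001,-.06,.028),rate=.08)
env.move_straight(W(.001,-.03,.16),rate=.2)
env.goto(W(-.12,.42,.2),[180,0,YAW]); st()
p=look((0,-.16),"c1")
cv2.imwrite("pics/c1c.png",cv2.resize(p["image"][160:240,255:390],(790,468),interpolation=cv2.INTER_CUBIC))
E
```

```text
t 23.92 tcp lane 0.001 -0.07 0.028 F [ 0.6  1.3 -0.5] op 0.6
hit True
t 25.13 tcp lane 0.001 -0.0893 0.0278 F [1.  1.  0.8] op 0.6
t 28.18 tcp lane -0.1194 0.419 0.1998 F [ 0.4  0.  -0.2] op 0.6
box in lane 0.001 -0.1671 0.23 err 0.1043
```

View pics/c1c.png

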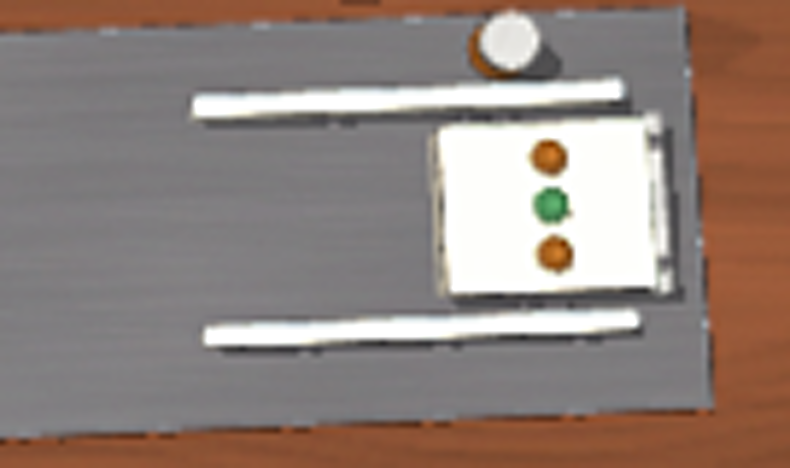

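The box rests against the stop at crop (655,200). The force contact came at TCP y = -0.089, which is where it was expected for home. There are gaps on both sides and the hand is clear, so I'm handing in.

```bash
python3 -c "
from workcell import env
print(env.close_job())"
```

```text
the job is handed in; nothing more can be done
None
```

The pale box was pushed home against the steel stop, straight and central with no rail contact seen, the hand was moved clear, and the job is handed in; the verdict was not reported back.

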